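# Count mini bottles into a two-row tray, three to a row

### The job

Seven mini sauce bottles queue in the feed lane: slide the first three along the lane so that they stand fully on one row of the green tray, then step the tray across by its black handle until its other row is in line with the lane (yellow mark at the red pointer) and slide the next three into that row. Either row may be filled first, but first bring it into line; exactly three bottles go into each row and the seventh stays standing on the lane. Keep the bottles upright and slide them, never lift them, and leave the label roll, red jar and empty bottle where they are.

Things in the scene. Friction and masses are not known exactly. Their poses are not given: they have to be found in the camera images.
- feed: fixed station: a steel feed lane along its own +y, then the tray's slide bed. Origin on the table under the lane's centreline. Lane deck y -240 to +60 mm, top 20 mm above the table; guide rails 38 mm apart inside, 6 mm thick, 12 mm high above the deck; rear end (-y) open. x is across the lane, the way the tray slides.
- lane_end (a point): centre of the lane's end edge, on the deck top (20 mm above the table); axes as the feed's. The tray's floor begins 2 mm beyond (+y), 1 mm lower.
- pointer (a point): tip of the fixed red pointer beyond the tray's far end, on the lane's centreline (feed y +227.5 mm, 31 mm above the table). A tray row is in line with the lane when its yellow mark stands at this pointer.
- tray (a joint): green tray's place on its cross slide, 0 to 0.080 m along the feed's +x; row_far is in line with the lane at 0.0178, row_near at 0.0623; friction 1.5 N holds it. Tray 96 x 164 mm, floor 19 mm above the table; two rows 37.5 mm wide, 140 mm long (room for 4 bottles); walls 7 mm thick, 12 mm high, their noses 12.5 mm inside the mouth edge; yellow marks on the end block.
- row_near (a point): mouth of the tray row on the tray's -x side (nearer the robot): point on the tray floor, on the row's centreline, at the floor's mouth edge; moves with the tray; +y runs into the row. Rows are 44.5 mm apart.
- row_far (a point): the same point of the other row, on the tray's +x side.
- handle (a point): centre of the top of the tray's upright black handle, 77 mm above the table: a post 18 mm in diameter and 46 mm high on the tray's end block, midway between the rows; moves with the tray.
- bottle1: first in the lane, next to the tray: mini sauce bottle, dark glass with an orange label and gold cap: barrel 32 mm diameter and 46 mm high, then shoulder and neck 14 mm, cap 17 mm diameter; 76 mm tall in all, about 70 g. Origin at the centre of its underside, z up.
- bottle2: number 2 in the lane, counted from the tray: mini sauce bottle, dark glass with an orange label and gold cap: barrel 32 mm diameter and 46 mm high, then shoulder and neck 14 mm, cap 17 mm diameter; 76 mm tall in all, about 70 g. Origin at the centre of its underside, z up.
- bottle3: number 3 in the lane, counted from the tray: mini sauce bottle, dark glass with an orange label and gold cap: barrel 32 mm diameter and 46 mm high, then shoulder and neck 14 mm, cap 17 mm diameter; 76 mm tall in all, about 70 g. Origin at the centre of its underside, z up.
- bottle4: number 4 in the lane, counted from the tray: mini sauce bottle, dark glass with an orange label and gold cap: barrel 32 mm diameter and 46 mm high, then shoulder and neck 14 mm, cap 17 mm diameter; 76 mm tall in all, about 70 g. Origin at the centre of its underside, z up.
- bottle5: number 5 in the lane, counted from the tray: mini sauce bottle, dark glass with an orange label and gold cap: barrel 32 mm diameter and 46 mm high, then shoulder and neck 14 mm, cap 17 mm diameter; 76 mm tall in all, about 70 g. Origin at the centre of its underside, z up.
- bottle6: number 6 in the lane, counted from the tray: mini sauce bottle, dark glass with an orange label and gold cap: barrel 32 mm diameter and 46 mm high, then shoulder and neck 14 mm, cap 17 mm diameter; 76 mm tall in all, about 70 g. Origin at the centre of its underside, z up.
- bottle7: last in the lane: mini sauce bottle, dark glass with an orange label and gold cap: barrel 32 mm diameter and 46 mm high, then shoulder and neck 14 mm, cap 17 mm diameter; 76 mm tall in all, about 70 g. Origin at the centre of its underside, z up.
- label_roll: white roll of labels lying flat, 100 mm outer diameter, 34 mm high, bystander. Origin at the centre of its underside.
- red_jar: red plastic jar with lid, 84 mm diameter, 125 mm tall, bystander. Origin at the centre of its underside.
- empty_bottle: empty clear bottle with a brass-coloured cap, 56 mm diameter, 170 mm tall, bystander. Origin at the centre of its underside.

How it is judged:
By the outcome, as a careful person would: the job done as asked, in the order asked, and still so for the second after the job is handed in, with the robot touching nothing.
It also fails if it takes over 72 s, if anything falls off the work surface, if the arm or the gripper's body presses on something with over 40 N, if the wrist force passes 120 N, or if a joint passes its speed limit or range.

### The arm

A 7-joint arm with a two-finger parallel gripper is mounted at the origin on the work surface. World frame = base frame: x ahead of the robot, y to its left, z up, the work surface at z = 0. Lengths are in mm, angles in rad, forces in N, time in s.
With the tool pointing down it reaches from about 400 to 750 mm from the base axis. Payload 19.5 kg.
Tool frame: the origin (TCP) lies on the centre line of the jaws, within the pads' length; the fingertips stand 17 mm ahead of it and the grasp point (between the pads) lies 2 mm behind it (tips_ahead is the distance from the TCP to the fingertips, in mm); z points along the fingers, y is the line along which they close (so a half turn about z gives the same grasp; the last joint's range is limited). The gripper opens to 85 mm and grips with 20 to 120 N. Pads are 22 mm wide; open, the fingers measure 114 mm over their backs; the gripper's body (76 mm by 85 mm) begins 54 mm behind the grasp point. The pads swing forward as they close: fully open they stand 13 mm farther back than shut.
Start: joints at [1.146, 0.707, -0.028, 1.485, 0.022, 0.951, -0.075], TCP at [214.765, -533.36, 248.268] pointing down, gripper open.
Joint ranges: [-2.71, 2.71], [-0.32, 2.16], [-1.57, 1.52], [0, 2.45], [-1.46, 4.6], [0, 2.02], [-2.83, 2.83]. Speed limits (rad/s): [1.89, 1.89, 2.57, 2.57, 3.01, 3.01, 3.01].

### API

Orientations are given as a 3x3 rotation matrix whose columns are the frame's x, y, z axes.
In Python, from rig import * gives the robot as it stands.
- The arm moves only by the tool step_arm, never from a script. Its argument "commands" is a list of rows, each an object with "claw": the closure, from 0 (fully open) to 1 (shut); "translation": the shift along the tool's x, y, z in mm, a list of three; "dr": the turn, a rotation vector about the tool's x, y, z in degrees, a list of three. In form: [{"claw": claw, "translation": [dx, dy, dz], "dr": [rx, ry, rz]}, ...]. A call has 1 to 5 rows; each row is the pose to reach, as a shift and turn from the pose commanded when the call began, along the tool's axes at that moment; what a row does not reach only later rows make up. A row lasts 1/10 s, in which the tool goes at most 50 mm and 8.59 degrees, less where a joint would pass 70% of its speed; a pose out of reach is approached as far as the arm can. A call with a gripper value outside its range is refused whole. The fingers move at their own pace and stop on an object; the grip force is fixed at half the most. Time passes only in rows, so rows that repeat a pose let the fingers close. It gives the time, the measured TCP pose, the force, the opening and the grip force at its end, in the units of the state.
- state(): the state, without advancing time (a new reading comes with each control period).
- capture(name): name is "side" or "top" or "wrist"; returns a dict with "pixels" (480x640x3 uint8, red, green, blue), "intrinsics" (3x3 intrinsics, pixels), "R" (3x3) and "t" (3): a world point X has camera coordinates R X + t; the wrist camera has in their place "hand_eye" (4x4, takes a point from camera to tool coordinates, whose origin is the TCP and whose axes are the flange's). Camera axes: x right, y down, z forward; pixel columns grow to the right and rows downward; lengths in mm; the calibration is good to about 2 mm. A picture is of the moment at which its call begins: read the wrist's pose just before it. There is no depth.
- sign_off(): hands the job in; it is judged then, once.
Trained networks look in the newest picture that a camera, given by its name, has taken for a name from the list of things; names that differ only in an ending like _2 or _b are one class to them, and where a whole thing is asked for, a point or a joint stands for the part that bears it (a point fixed in the world has none). Each returns a list of dicts, best first, with "confidence" (0 to 1); they miss things now and then, are a little off and sometimes report something else, mostly with a low value. They report only what shows in the picture. A call takes as long as a camera call.
- silhouettes(camera, target): "pixels" (480x640 bool, what is visible of it) and "at" ([column, row] in pixels, amid what is visible of it).
The state is a dict: "time_s": time; "q": joint angles; "joint_velocities": joint speeds; "joint_efforts": joint torques, N m; "tcp_pos": TCP position; "tool_rot": TCP orientation; "contact_force": force on the tool from outside, world axes, zero at the start; "moment": the same for the moment, N m; "grip_width": finger opening in mm; "grasp_force": force on a finger pad.
Only numpy, scipy, OpenCV 4.12 (cv2) and the standard library are available. Lean on these libraries where they do the work, as an engineer would, in place of code of your own. Each camera call takes 0.05 s, during which the arm holds its last target. There are 200 camera calls.

## Working session

There is one attempt and no reset: what is moved stays moved. The work goes in short steps, Python scripts to look and compute and a tool call to move; the robot and the scene stay as the last step left them, time stands still between calls to the robot, and variables do not carry over. Pictures are saved under pics/ and viewed, at most 10 in all, crops included, and the job is handed in when it is done.

Besides the shell and the picture viewer there is one more tool, called after ">>>" by a JSON object that holds its "fn" and its "kwargs". step_arm: Moves the arm, as the interface text tells. Its arguments: {"type":"object","properties":{"commands":{"type":"array"}},"required":["commands"]}

```bash
mkdir -p pics; python3 - <<'E'
from rig import *
import cv2,numpy as np
s=state();print({k:np.round(v,3).tolist() for k,v in s.items()})
for c in("top","side"):
    d=capture(c);cv2.imwrite(f"pics/{c}0.png",d["pixels"][:,:,::-1])
    print(c,d["intrinsics"].tolist(),np.round(d["R"],4).tolist(),np.round(d["t"],1).tolist())
    for t in("feed","tray","handle","bottle1","label_roll","red_jar","empty_bottle"):
        for r in silhouettes(c,t)[:9]:
            print(t,round(r["confidence"],2),np.round(r["at"],1).tolist(),int(r["pixels"].sum()))
E
```

```text
{'time_s': 0.0, 'q': [1.146, 0.707, -0.028, 1.485, 0.022, 0.951, -0.075], 'joint_velocities': [0.002, 0.0, -0.002, -0.0, 0.001, 0.001, -0.001], 'joint_efforts': [-0.003, -88.32, 1.233, -23.618, 0.017, 0.006, 0.0], 'tcp_pos': [214.695, -533.148, 247.842], 'tool_rot': [[0.928, 0.374, -0.0], [0.374, -0.928, 0.001], [-0.0, -0.001, -1.0]], 'contact_force': [-0.688, 0.051, 0.219], 'moment': [-0.012, -0.055, -0.049], 'grasp_force': 0.0, 'grip_width': 85.086}
top [[485.0767327287597, 0.0, 323.31396304198944], [0.0, 485.0767327287597, 242.39938473053817], [0.0, 0.0, 1.0]] [[-0.025, -0.9996, -0.0118], [-0.9824, 0.0268, -0.1848], [0.185, 0.007, -0.9827]] [28.0, 615.7, 1404.0]
feed 0.91 [283.7, 288.2] 4980
tray 0.74 [275.2, 283.5] 1770
handle 0.77 [275.3, 286.8] 1742
bottle1 0.64 [324.5, 284.9] 111
bottle1 0.61 [334.7, 284.0] 105
bottle1 0.56 [313.7, 285.7] 97
bottle1 0.51 [368.9, 277.8] 95
bottle1 0.48 [386.1, 274.5] 114
bottle1 0.43 [347.0, 281.5] 91
label_roll 0.73 [373.0, 277.9] 125
label_roll 0.6 [496.3, 292.9] 787
red_jar 0.96 [172.9, 262.8] 877
empty_bottle 0.85 [347.2, 199.8] 409
side [[476.84115968693413, 0.0, 324.3930073150075], [0.0, 476.84115968693413, 240.22985977878025], [0.0, 0.0, 1.0]] [[0.6835, -0.7297, 0.0196], [-0.3787, -0.3774, -0.8451], [0.6241, 0.5701, -0.5343]] [-414.0, 282.1, 877.1]
feed 0.59 [252.1, 262.8] 4180
tray 0.9 [248.8, 243.6] 1428
tray 0.19 [451.4, 403.7] 1618
handle 0.69 [251.7, 243.6] 1440
handle 0.37 [312.9, 269.9] 305
bottle1 0.83 [351.4, 285.5] 340
bottle1 0.79 [303.3, 265.6] 282
bottle1 0.73 [314.5, 269.5] 307
bottle1 0.69 [290.3, 260.5] 238
bottle1 0.65 [322.8, 271.4] 309
bottle1 0.64 [337.0, 279.5] 307
bottle1 0.59 [280.9, 254.5] 233
label_roll 0.7 [450.5, 400.9] 1528
label_roll 0.59 [287.4, 260.1] 277
label_roll 0.51 [278.0, 251.3] 260
red_jar 0.78 [205.9, 188.0] 1241
empty_bottle 0.78 [373.9, 224.8] 1025
empty_bottle 0.32 [280.7, 251.2] 216
```

```bash
python3 - <<'E'
import cv2
a=cv2.imread("pics/top0.png")[235:335,215:415];cv2.imwrite("pics/topc.png",cv2.resize(a,None,fx=4,fy=4,interpolation=cv2.INTER_CUBIC))
a=cv2.imread("pics/side0.png")[180:330,190:390];cv2.imwrite("pics/sidec.png",cv2.resize(a,None,fx=4,fy=4,interpolation=cv2.INTER_CUBIC))
E
```

```text
(no output)
```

View pics/topc.png

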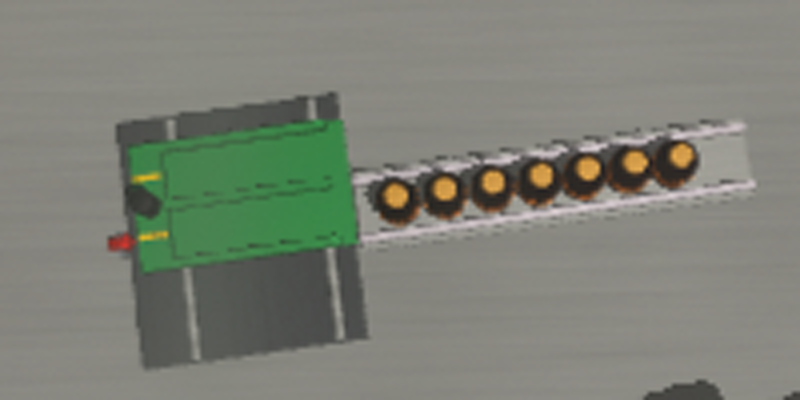

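View pics/sidec.png

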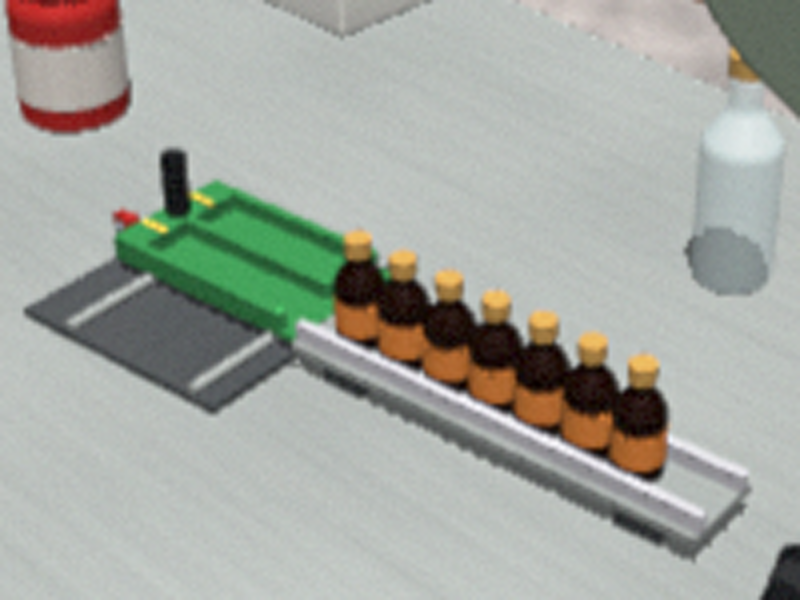

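The top crop shows seven gold caps from (397,195) to (682,157). The red pointer tip is at about (132,243), with the near mark at (152,237) almost in line with it. The side crop agrees, with the row nearer the robot roughly at the lane. Next I fit the feed pose.

```bash
cat > h.py <<'E'
from rig import *
import cv2,numpy as np
from scipy.optimize import least_squares
def proj(K,R,t,X):
    c=np.atleast_2d(X)@np.array(R).T+t; u=c@np.array(K).T; return u[:,:2]/u[:,2:]
def wristcam(d,s):
    H=np.array(d["hand_eye"]); Rt=np.array(s["tool_rot"])
    Rwc=Rt@H[:3,:3]; p=Rt@H[:3,3]+s["tcp_pos"]
    return Rwc.T,-Rwc.T@p
def ray2z(K,R,t,uv,z):
    uv=np.atleast_2d(uv); d=np.c_[uv,np.ones(len(uv))]@np.linalg.inv(K).T@np.array(R); o=-np.array(R).T@t
    return o+d*((z-o[2])/d[:,2])[:,None]
def w(p,F):  # feed xyz -> world ; p = x,y,yaw
    c,s=np.cos(p[2]),np.sin(p[2]); F=np.atleast_2d(F)
    return np.c_[p[0]+c*F[:,0]-s*F[:,1],p[1]+s*F[:,0]+c*F[:,1],F[:,2]]
E
python3 - <<'E'
from h import *
d=capture("top");K,R,t=[np.array(d[k]) for k in("intrinsics","R","t")]
px=lambda a:np.array(a)/4+[215,235]-.375
uv=px([[745,122],[755,186],[132,243],[397,195],[682,157]])
print("pointer,",ray2z(K,R,t,uv[2:3],31))
caps=px([[397,195],[445,188],[492,182],[541,176],[588,169],[635,162],[682,156]])
C=ray2z(K,R,t,caps,96);print(C.round(1))
F=np.array([[25,-240,32],[-25,-240,32],[0,227.5,31]])
f=lambda p:(proj(K,R,t,w(p,F))-uv[:3]).ravel()
r=least_squares(f,[500,0,0]);p=r.x;print(p,r.fun)
c,s=np.cos(p[2]),np.sin(p[2]);print(((C[:,:2]-p[:2])@np.array([[c,-s],[s,c]])).round(1))
print(w(p,[[0,227.5,31],[22.25,214,77],[0,60,20],[0,-240,20]]).round(1))
d=capture("wrist");print(d["hand_eye"],d["intrinsics"])
E
```

```text
pointer, [[465.13190385 244.06234459  31.        ]]
[[ 489.4   41.8   96. ]
 [ 493.6    7.1   96. ]
 [ 497.   -27.    96. ]
 [ 500.4  -62.5   96. ]
 [ 504.6  -96.6   96. ]
 [ 508.8 -130.7   96. ]
 [ 512.3 -164.9   96. ]]
[4.91920587e+02 1.56942778e+01 1.16885930e-01] [-0.56753236 -0.05890416 -0.2362579   0.21224     0.8025569  -0.10665368]
[[ 6.000e-01  2.630e+01]
 [ 6.000e-01 -8.800e+00]
 [ 1.000e-01 -4.300e+01]
 [-7.000e-01 -7.860e+01]
 [-5.000e-01 -1.130e+02]
 [-3.000e-01 -1.474e+02]
 [-9.000e-01 -1.817e+02]]
[[ 465.4  241.6   31. ]
 [ 489.1  230.8   77. ]
 [ 484.9   75.3   20. ]
 [ 519.9 -222.7   20. ]]
[[-1.47328005e-03 -9.65531278e-01 -2.60282884e-01  6.58777453e+01]
 [ 9.99998439e-01 -1.67641082e-03  5.58428316e-04  5.53329620e-02]
 [-9.75521050e-04 -2.60281655e-01  9.65532241e-01 -1.25350028e+02]
 [ 0.00000000e+00  0.00000000e+00  0.00000000e+00  1.00000000e+00]] [[414.39395093   0.         312.73396414]
 [  0.         414.39395093 234.95343286]
 [  0.           0.           1.        ]]
```

>>> {"fn": "step_arm", "kwargs": {"commands": [{"claw":0,"translation":[35,-33,3],"dr":[0,0,-6]},{"claw":0,"translation":[70,-67,6],"dr":[0,0,-12]},{"claw":0,"translation":[105,-100,10],"dr":[0,0,-18]},{"claw":0,"translation":[140,-134,13],"dr":[0,0,-24]},{"claw":0,"translation":[175,-168,17],"dr":[0,0,-30]}]}}

```text
time_s: 1.4
tcp_pos: [314.8, -310.5, 231.4]
tool_rot: [[0.613, 0.79, 0.001], [0.79, -0.613, -0.0], [0.0, 0.001, -1.0]]
contact_force: [1.3, -0.8, -0.3]
grip_width: 85.4
grasp_force: 0.0
```

>>> {"fn": "step_arm", "kwargs": {"commands": [{"claw":0,"translation":[47,-11,3],"dr":[0,0,-5]},{"claw":0,"translation":[94,-22,6],"dr":[0,0,-10]},{"claw":0,"translation":[141,-34,10],"dr":[0,0,-15]},{"claw":0,"translation":[188,-45,13],"dr":[0,0,-20]},{"claw":0,"translation":[235,-56,17],"dr":[0,0,-25]}]}}

```text
time_s: 1.9
tcp_pos: [415.8, -90.7, 214.4]
tool_rot: [[0.223, 0.975, 0.001], [0.975, -0.223, -0.0], [0.0, 0.001, -1.0]]
contact_force: [1.0, -1.0, 0.2]
grip_width: 85.1
grasp_force: 0.0
```

>>> {"fn": "step_arm", "kwargs": {"commands": [{"claw":0,"translation":[45,9,3],"dr":[0,0,-5]},{"claw":0,"translation":[95,18,7],"dr":[0,0,-10]},{"claw":0,"translation":[142,27,11],"dr":[0,0,-15]},{"claw":0,"translation":[190,36,14],"dr":[0,0,-19.6]},{"claw":0,"translation":[190,36,14],"dr":[0,0,-19.6]}]}}

```text
time_s: 2.4
tcp_pos: [494.3, 90.3, 199.9]
tool_rot: [[-0.123, 0.992, 0.001], [0.992, 0.123, 0.003], [0.003, 0.001, -1.0]]
contact_force: [0.4, -1.0, 0.4]
grip_width: 85.3
grasp_force: 0.0
```

```bash
cat >> h.py <<'E'
def snap(n):
    s=state();d=capture("wrist");cv2.imwrite(f"pics/{n}.png",d["pixels"][:,:,::-1])
    R,t=wristcam(d,s);K=np.array(d["intrinsics"]);np.savez(f"{n}.npz",K=K,R=R,t=t)
    print(s["time_s"],np.round(s["tcp_pos"],1),np.round(s["tool_rot"],4).tolist(),s["grip_width"])
    return K,R,t
def load(n): z=np.load(f"{n}.npz");return z["K"],z["R"],z["t"]
E
python3 -c "
from h import *
snap('w1')"
```

```text
2.4 [494.3  90.3 199.9] [[-0.1233, 0.9924, 0.0008], [0.9924, 0.1232, 0.0033], [0.0032, 0.0012, -1.0]] 85.31449293307537
```

View pics/w1.png

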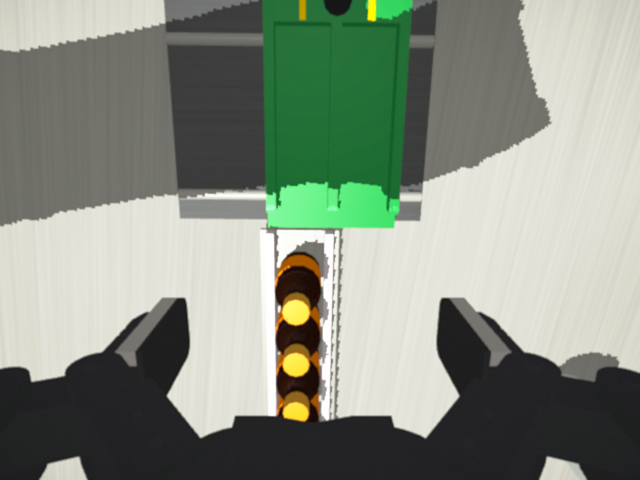

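The wrist picture shows the lane end rails at about (262..340, 229), the tray mouth at (268..393, 228), the yellow marks at (303,8) and (372,8), and caps at (295,310) and (295,364). The pointer is just out of view, so I compute positions from these and step forward for the pointer.

```bash
python3 - <<'E'
from h import *
K,R,t=load("w1")
def feed(p,X):
    c,s=np.cos(p[2]),np.sin(p[2]);return (X[:,:2]-p[:2])@np.array([[c,-s],[s,c]])
p=[491.92,15.69,.1169]
for n,uv,z in(("rails",[[262,230],[275,230],[327,230],[340,230]],32),("mouth",[[268,228],[393,227]],19),("noses",[[271,208],[333,208],[396,208]],31),("marks",[[303,8],[372,8]],31),("caps",[[295,310],[295,364],[295,411]],96),("rail near bottom",[[266,418],[334,418]],32)):
    X=ray2z(K,R,t,uv,z);print(n,X.round(1).tolist(),feed(p,X).round(1).tolist())
E
```

```text
rails [[459.0, 76.6, 32.0], [468.4, 77.8, 32.0], [506.1, 82.4, 32.0], [515.6, 83.5, 32.0]] [[-25.6, 64.4], [-16.1, 64.4], [21.9, 64.6], [31.4, 64.6]]
mouth [[462.2, 75.3, 19.0], [556.6, 87.6, 19.0]] [[-22.6, 62.6], [72.6, 63.9]]
noses [[463.9, 93.5, 31.0], [508.4, 98.9, 31.0], [553.6, 104.5, 31.0]] [[-18.8, 80.5], [26.0, 80.8], [71.6, 81.0]]
marks [[471.7, 226.0, 31.0], [515.7, 231.4, 31.0]] [[4.5, 211.2], [48.7, 211.4]]
caps [[489.1, 46.6, 96.0], [493.2, 10.2, 96.0], [497.0, -23.9, 96.0]] [[0.9, 31.1], [0.6, -5.7], [0.4, -40.0]]
rail near bottom [[476.9, -83.6, 32.0], [533.0, -76.8, 32.0]] [[-26.5, -96.8], [30.0, -96.6]]
```

>>> {"fn": "step_arm", "kwargs": {"commands": [{"claw":0,"translation":[30,0,0],"dr":[0,0,0.4]},{"claw":0,"translation":[60,0,0],"dr":[0,0,0.4]},{"claw":0,"translation":[60,0,0],"dr":[0,0,0.4]}]}}

```text
time_s: 2.75
tcp_pos: [485.7, 146.6, 200.5]
tool_rot: [[-0.109, 0.994, 0.0], [0.994, 0.109, 0.002], [0.002, 0.0, -1.0]]
contact_force: [0.3, 0.2, -0.1]
grip_width: 85.5
grasp_force: 0.0
```

```bash
python3 - <<'E'
from h import *
snap('w2')
a=cv2.imread("pics/w2.png")[0:300,200:450];cv2.imwrite("pics/w2c.png",cv2.resize(a[:200],None,fx=3,fy=3,interpolation=cv2.INTER_CUBIC))
E
```

```text
2.75 [485.7 146.6 200.5] [[-0.1094, 0.994, 0.0], [0.994, 0.1094, 0.0015], [0.0015, 0.0002, -1.0]] 85.51284598719384
```

View pics/w2c.png

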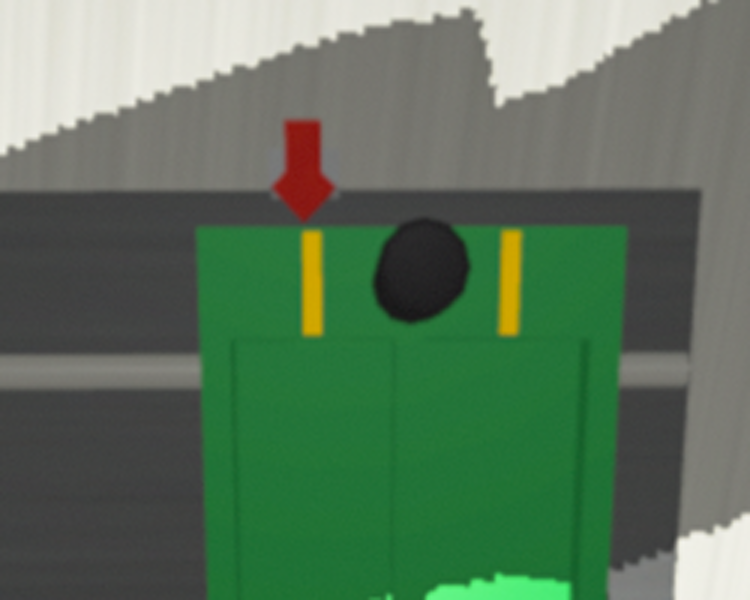

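The crop shows the pointer tip at (304,220), the near mark's end at (312,232) and the handle at about (421,270). The near row is therefore about 2 mm too far towards +x. I compute the handle position and the move to it.

```bash
cat >> h.py <<'E'
def feed(p,X):
    c,s=np.cos(p[2]),np.sin(p[2]);return (X[:,:2]-p[:2])@np.array([[c,-s],[s,c]])
def totool(X,s=None):
    s=s or state();return np.array(s["tool_rot"]).T@(np.array(X)-s["tcp_pos"])
P=[491.92,15.69,.1169]
E
python3 - <<'E'
from h import *
K,R,t=load("w2")
px=lambda a:np.array(a)/3+[200,0]-.33
for n,uv,z in(("ptr",[[304,220]],31),("marks",[[312,231],[312,335],[512,231],[509,335]],31),("hndl",[[422,262],[424,258]],77),("tray corners",[[197,227],[627,227]],31)):
    X=ray2z(K,R,t,px(uv),z);print(n,X.round(1).tolist(),feed(P,X).round(1).tolist())
print(proj(K,R,t,w(P,[[22.25,214,77],[22.25,214,31]])),proj(K,R,t,np.array(state()["tcp_pos"])))
E
```

```text
ptr [[467.5, 243.2, 31.0]] [[2.3, 228.8]]
marks [[469.5, 241.1, 31.0], [471.8, 219.0, 31.0], [513.8, 245.9, 31.0], [516.3, 223.9, 31.0]] [[4.0, 226.5], [3.7, 204.3], [48.6, 226.1], [48.5, 203.9]]
hndl [[492.2, 233.3, 77.0], [492.5, 234.1, 77.0]] [[25.6, 216.1], [26.0, 216.8]]
tray corners [[444.0, 239.2, 31.0], [539.1, 249.5, 31.0]] [[-21.6, 227.6], [74.2, 226.7]]
[[334.37166749  90.97836326]
 [330.8925319   96.12136217]] [[312.9548832  332.81168959]]
```

>>> {"fn": "step_arm", "kwargs": {"commands": [{"claw":0.2,"translation":[42,8,25],"dr":[0,0,-0.3]},{"claw":0.2,"translation":[84,17,50],"dr":[0,0,-0.3]},{"claw":0.2,"translation":[84,17,85],"dr":[0,0,-0.3]},{"claw":0.2,"translation":[84,17,115],"dr":[0,0,-0.3]},{"claw":0.2,"translation":[84,17,138],"dr":[0,0,-0.3]}]}}

```text
time_s: 3.3
tcp_pos: [494.3, 227.4, 60.7]
tool_rot: [[-0.11, 0.994, -0.001], [0.994, 0.11, -0.001], [-0.001, -0.001, -1.0]]
contact_force: [-0.6, -0.1, 0.4]
grip_width: 68.3
grasp_force: 0.0
```

>>> {"fn": "step_arm", "kwargs": {"commands": [{"claw":0.7,"translation":[0,0,0],"dr":[0,0,0]},{"claw":0.85,"translation":[0,0,0],"dr":[0,0,0]},{"claw":1,"translation":[0,0,0],"dr":[0,0,0]},{"claw":1,"translation":[0,0,0],"dr":[0,0,0]},{"claw":1,"translation":[0,0,0],"dr":[0,0,0]}]}}

```text
time_s: 3.8
tcp_pos: [495.0, 229.0, 63.8]
tool_rot: [[-0.111, 0.994, 0.002], [0.994, 0.111, 0.001], [0.0, 0.002, -1.0]]
contact_force: [-0.0, -3.4, 11.7]
grip_width: 16.2
grasp_force: 58.3
```

```bash
sed -i 's/^P=.*/P=[493.8,16.9,.115]/' h.py; python3 - <<'E'
from h import *
snap('w3'); s=state(); print(feed(P,np.array([s["tcp_pos"]])),s["contact_force"],s["grasp_force"])
a=cv2.imread("pics/w3.png")[200:350,200:400];cv2.imwrite("pics/w3c.png",cv2.resize(a,None,fx=4,fy=4,interpolation=cv2.INTER_CUBIC))
E
```

```text
3.8 [495.  229.   63.8] [[-0.1114, 0.9938, 0.0019], [0.9938, 0.1114, 0.0005], [0.0003, 0.0019, -1.0]] 16.191730225997407
[[ 25.55049015 210.61679623]] [-0.34919731 -2.64570374 10.7903097 ] 58.250808119773865
```

View pics/w3.png

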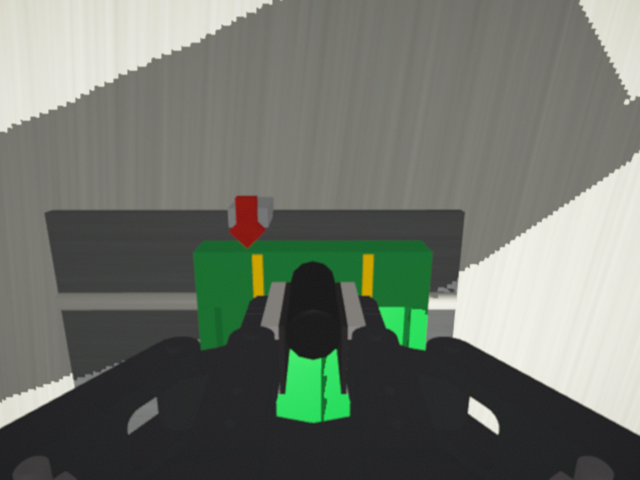

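The handle is gripped. The pointer tip is at (247,247) and the near mark is at (258,256), so the tray needs about −4 mm in x.

>>> {"fn": "step_arm", "kwargs": {"commands": [{"claw":1,"translation":[0,-2,0],"dr":[0,0,0]},{"claw":1,"translation":[0,-4,0],"dr":[0,0,0]},{"claw":1,"translation":[0,-4,0],"dr":[0,0,0]}]}}

```text
time_s: 4.15
tcp_pos: [491.0, 228.6, 63.8]
tool_rot: [[-0.112, 0.994, 0.002], [0.994, 0.112, 0.001], [0.0, 0.002, -1.0]]
contact_force: [-0.3, -2.4, 10.4]
grip_width: 16.2
grasp_force: 58.5
```

```bash
cat >> h.py <<'E'
def marks(n):
    K,R,t=load(n);im=cv2.imread(f"pics/{n}.png").astype(int);b,g,r=im[...,0],im[...,1],im[...,2]
    red=(r>110)&(g<60)&(b<60);yel=(r>120)&(g>100)&(b<60);red[350:]=0;yel[320:]=0
    v,u=np.nonzero(red);m=v.max();tip=[u[v>=m-1].mean(),m]
    print("tip",tip,feed(P,ray2z(K,R,t,[tip],31)).round(1))
    k,l,st,c=cv2.connectedComponentsWithStats(yel.astype(np.uint8))
    for i in range(1,k):
        if 30<st[i,4]<2000:
            v,u=np.nonzero(l==i);f=np.polyfit(v,u,1)
            uv=[[np.polyval(f,v.min()),v.min()],[np.polyval(f,v.max()),v.max()]]
            print("yel",st[i].tolist(),feed(P,ray2z(K,R,t,uv,31)).round(1).tolist())
E
python3 - <<'E'
from h import *
marks('w2');marks('w3');snap('w4');marks('w4')
E
```

```text
tip [np.float64(322.0), np.int64(349)] [[13.6 21.9]]
yel [301, 77, 7, 35, 230] [[1.5, 225.3], [1.6, 203.5]]
yel [366, 77, 8, 35, 235] [[46.1, 225.0], [45.8, 203.2]]
tip [np.float64(246.6), np.int64(247)] [[ -0.6 228.7]]
yel [252, 254, 12, 44, 460] [[3.4, 225.8], [3.1, 207.2]]
yel [362, 254, 12, 43, 452] [[47.9, 225.5], [47.9, 207.4]]
4.15 [491.  228.6  63.8] [[-0.1115, 0.9938, 0.0021], [0.9938, 0.1115, 0.0005], [0.0003, 0.0021, -1.0]] 16.22917967652641
tip [np.float64(257.0), np.int64(247)] [[ -0.5 228.7]]
yel [252, 254, 12, 44, 459] [[-0.7, 225.8], [-0.9, 207.2]]
yel [362, 254, 12, 43, 451] [[43.9, 225.6], [43.9, 207.4]]
```

>>> {"fn": "step_arm", "kwargs": {"commands": [{"claw":0.5,"translation":[0,0,0],"dr":[0,0,0]},{"claw":0.3,"translation":[0,0,0],"dr":[0,0,0]},{"claw":0.3,"translation":[0,0,-20],"dr":[0,0,0]},{"claw":0.3,"translation":[0,0,-65],"dr":[0,0,0]},{"claw":0.3,"translation":[-10,0,-110],"dr":[0,0,0]}]}}

```text
time_s: 4.7
tcp_pos: [490.8, 219.7, 173.8]
tool_rot: [[-0.114, 0.994, -0.001], [0.994, 0.114, 0.001], [0.001, -0.001, -1.0]]
contact_force: [1.0, -0.7, 0.1]
grip_width: 59.9
grasp_force: 0.0
```

>>> {"fn": "step_arm", "kwargs": {"commands": [{"claw":0.3,"translation":[-49,-4,0],"dr":[0,0,0]},{"claw":0.3,"translation":[-98,-8,0],"dr":[0,0,0]},{"claw":0.3,"translation":[-147,-12,0],"dr":[0,0,0]},{"claw":0.3,"translation":[-195,-16,0],"dr":[0,0,0]},{"claw":0.3,"translation":[-224,-21,0],"dr":[0,0,0]}]}}

```text
time_s: 5.2
tcp_pos: [495.5, -9.8, 172.6]
tool_rot: [[-0.109, 0.994, 0.0], [0.994, 0.109, -0.001], [-0.001, 0.0, -1.0]]
contact_force: [1.3, 1.2, 0.1]
grip_width: 59.5
grasp_force: 0.0
```

```bash
cat >> h.py <<'E'
def caps(n,z=96,rmax=430):
    K,R,t=load(n);im=cv2.imread(f"pics/{n}.png").astype(int);b,g,r=im[...,0],im[...,1],im[...,2]
    m=(r>170)&(g>120)&(b<110)&(r-b>110);m[rmax:]=0
    m=cv2.morphologyEx(m.astype(np.uint8),cv2.MORPH_OPEN,np.ones((5,5)))
    k,l,st,c=cv2.connectedComponentsWithStats(m)
    for i in range(1,k):
        if st[i,4]>150:
            X=ray2z(K,R,t,[c[i]],z);print("cap",c[i].round(),st[i].tolist(),feed(P,X).round(1),"tool",totool(X[0]).round(1))
E
python3 - <<'E'
from h import *
snap('w5');caps('w5')
E
```

```text
5.2 [495.5  -9.8 172.6] [[-0.109, 0.994, 0.0003], [0.994, 0.109, -0.0011], [-0.0011, 0.0002, -1.0]] 59.485474403836214
cap [315. 286.] [299, 270, 31, 30, 626] [[ -0.  -43.2]] tool [-12.5   2.4  76.5]
cap [313. 344.] [299, 331, 30, 28, 679] [[ -1.3 -77.3]] tool [-46.6   1.5  76.6]
cap [313. 398.] [300, 386, 28, 26, 599] [[  -1.5 -111.5]] tool [-80.8   1.6  76.7]
```

View pics/w5.png

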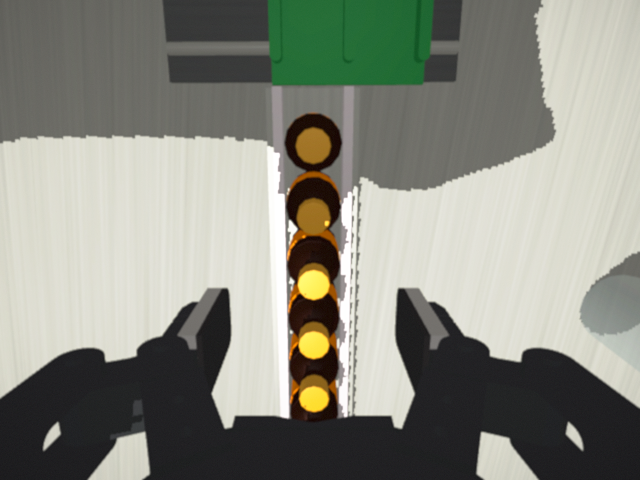

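The picture shows caps 1–3 at (313,146), (313,217) and (314,285), with caps 4 and 5 at (313,344) and (313,398). The grasp target is bottle 3, with its cap at z about 92.

>>> {"fn": "step_arm", "kwargs": {"commands": [{"claw":0.4,"translation":[-12,2,20],"dr":[0,0,-0.3]},{"claw":0.4,"translation":[-12,2,45],"dr":[0,0,-0.3]},{"claw":0.4,"translation":[-12,2,65],"dr":[0,0,-0.3]},{"claw":0.4,"translation":[-12,2,80],"dr":[0,0,-0.3]},{"claw":0.4,"translation":[-12,2,80],"dr":[0,0,-0.3]}]}}

```text
time_s: 5.75
tcp_pos: [498.4, -17.4, 91.2]
tool_rot: [[-0.118, 0.993, -0.002], [0.993, 0.118, 0.0], [0.0, -0.002, -1.0]]
contact_force: [-0.3, -0.2, -0.1]
grip_width: 51.7
grasp_force: 0.0
```

```bash
python3 - <<'E'
from h import *
s=state();print(feed(P,np.array([s["tcp_pos"]])),s["tcp_pos"],s["contact_force"]);snap('w6');caps('w6')
E
```

```text
[[  0.63873811 -34.62896601]] [498.40807828 -17.42694113  91.18448114] [-0.34825005 -0.16056101 -0.08859444]
5.75 [498.4 -17.4  91.2] [[-0.1176, 0.9931, -0.0022], [0.9931, 0.1176, 0.0001], [0.0004, -0.0021, -1.0]] 51.650973245700825
cap [308. 131.] [281, 104, 55, 56, 2418] [[-0.8 28.8]] tool [63.5 -1.7 -3.7]
cap [307. 237.] [287, 227, 41, 20, 589] [[-1.1 -2.1]] tool [32.5 -2.1 -3.7]
cap [305. 364.] [283, 348, 46, 30, 914] [[ -1.8 -45.4]] tool [-10.7  -2.9  -3.8]
```

View pics/w6.png

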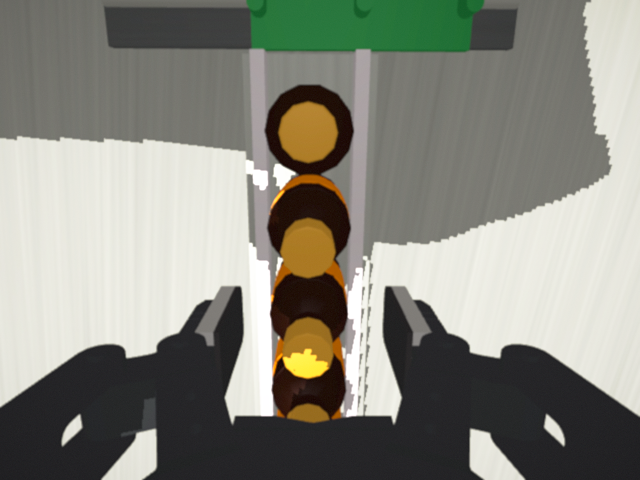

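Bottle 3's cap is centred at about (307,347), which is about 7 mm behind the TCP. I correct for that and close.

>>> {"fn": "step_arm", "kwargs": {"commands": [{"claw":0.4,"translation":[-7,-2,0],"dr":[0,0,0]},{"claw":0.7,"translation":[-7,-2,0],"dr":[0,0,0]},{"claw":0.8,"translation":[-7,-2,0],"dr":[0,0,0]},{"claw":1,"translation":[-7,-2,0],"dr":[0,0,0]},{"claw":1,"translation":[-7,-2,0],"dr":[0,0,0]}]}}

```text
time_s: 6.3
tcp_pos: [498.0, -25.0, 92.9]
tool_rot: [[-0.117, 0.993, 0.001], [0.993, 0.117, -0.0], [-0.0, 0.001, -1.0]]
contact_force: [-0.7, -1.0, 9.7]
grip_width: 14.2
grasp_force: 58.3
```

```bash
python3 - <<'E'
from h import *
s=state();print(feed(P,np.array([s["tcp_pos"]])),s["tcp_pos"],s["contact_force"],s["grip_width"],np.round(s["tool_rot"],4));snap('w7');caps('w7')
E
```

```text
[[ -0.58948078 -42.08243854]] [498.04323333 -24.97211592  92.92970009] [-0.68907944 -0.99409635  9.6540948 ] 14.209022699041535 [[-1.171e-01  9.931e-01  8.000e-04]
 [ 9.931e-01  1.171e-01 -1.000e-04]
 [-1.000e-04  8.000e-04 -1.000e+00]]
6.3 [498.  -25.   92.9] [[-0.1171, 0.9931, 0.0008], [0.9931, 0.1171, -0.0001], [-0.0001, 0.0008, -1.0]] 14.209022699041535
cap [312. 104.] [285, 76, 55, 58, 2472] [[-0.8 28.7]] tool [70.8 -0.  -3.1]
cap [311. 218.] [287, 202, 49, 31, 1135] [[-1. -4.]] tool [38.1 -0.3 -3.1]
cap [311. 413.] [289, 403, 44, 20, 667] [[ -1.2 -73.2]] tool [-31.1  -0.7  -3.1]
```

View pics/w7.png

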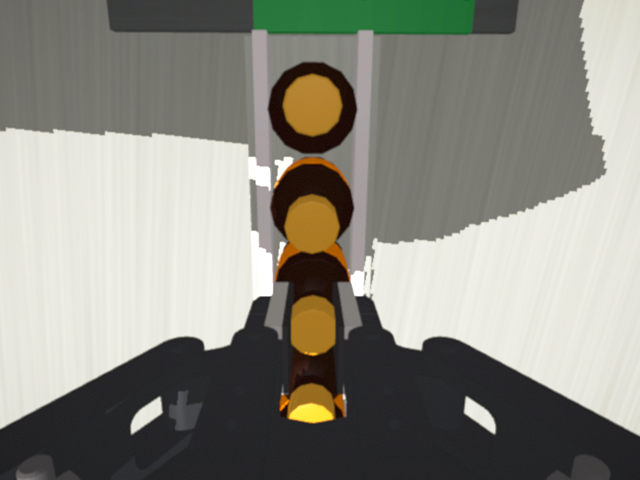

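Bottle 3 is gripped at (313,325), with bottles 1 and 2 free ahead at (312,104) and (311,222). I slide it along +y.

>>> {"fn": "step_arm", "kwargs": {"commands": [{"claw":1,"translation":[4,0,0],"dr":[0,0,0]},{"claw":1,"translation":[11,0,0],"dr":[0,0,0]},{"claw":1,"translation":[20,0,0],"dr":[0,0,0]},{"claw":1,"translation":[29,0,0],"dr":[0,0,0]},{"claw":1,"translation":[38,0,0],"dr":[0,0,0]}]}}

```text
time_s: 6.85
tcp_pos: [493.7, 12.5, 92.9]
tool_rot: [[-0.117, 0.993, 0.001], [0.993, 0.117, -0.001], [-0.001, 0.001, -1.0]]
contact_force: [0.2, -4.5, 6.4]
grip_width: 14.5
grasp_force: 61.1
```

>>> {"fn": "step_arm", "kwargs": {"commands": [{"claw":1,"translation":[9,0,0],"dr":[0,0,0]},{"claw":1,"translation":[18,0,0],"dr":[0,0,0]},{"claw":1,"translation":[27,0,0],"dr":[0,0,0]},{"claw":1,"translation":[36,0,0],"dr":[0,0,0]},{"claw":1,"translation":[45,0,0],"dr":[0,0,0]}]}}

```text
time_s: 7.35
tcp_pos: [488.3, 57.3, 92.8]
tool_rot: [[-0.117, 0.993, 0.001], [0.993, 0.117, -0.001], [-0.001, 0.001, -1.0]]
contact_force: [0.5, -4.5, 5.5]
grip_width: 14.6
grasp_force: 61.1
```

```bash
python3 - <<'E'
from h import *
s=state();print(feed(P,np.array([s["tcp_pos"]])),s["contact_force"],s["moment"],s["grip_width"]);snap('w8');caps('w8')
E
```

```text
[[-0.82655216 40.7704341 ]] [ 0.45418294 -4.45680138  5.50206202] [-1.26272729 -0.09862242 -0.01223378] 14.56512213070892
7.35 [488.3  57.3  92.8] [[-0.1166, 0.9932, 0.0006], [0.9932, 0.1166, -0.0007], [-0.0008, 0.0006, -1.0]] 14.56512213070892
cap [311. 126.] [285, 99, 54, 55, 2332] [[ -1.2 105.6]] tool [63.1 -0.1 -3.2]
cap [309. 237.] [284, 212, 52, 51, 2092] [[-1.8 72.8]] tool [30.3 -0.9 -3.2]
cap [313. 334.] [292, 311, 43, 48, 1722] [[-0.8 39.9]] tool [-2.6  0.  -3.2]
```

>>> {"fn": "step_arm", "kwargs": {"commands": [{"claw":1,"translation":[8,0,0],"dr":[0,0,0]},{"claw":1,"translation":[16,0,0],"dr":[0,0,0]},{"claw":1,"translation":[24,0,0],"dr":[0,0,0]},{"claw":1,"translation":[32,0,0],"dr":[0,0,0]},{"claw":1,"translation":[40,0,0],"dr":[0,0,0]}]}}

```text
time_s: 7.9
tcp_pos: [483.3, 97.8, 92.4]
tool_rot: [[-0.117, 0.993, -0.0], [0.993, 0.117, 0.0], [0.0, 0.0, -1.0]]
contact_force: [0.6, -1.1, -0.6]
grip_width: 14.2
grasp_force: 60.7
```

>>> {"fn": "step_arm", "kwargs": {"commands": [{"claw":1,"translation":[8,0,0],"dr":[0,0,0]},{"claw":1,"translation":[15,0,0],"dr":[0,0,0]},{"claw":1,"translation":[20,0,0],"dr":[0,0,0]},{"claw":1,"translation":[23,0,0],"dr":[0,0,0]},{"claw":1,"translation":[24,0,0],"dr":[0,0,0]}]}}

```text
time_s: 8.4
tcp_pos: [480.6, 121.3, 92.3]
tool_rot: [[-0.117, 0.993, -0.0], [0.993, 0.117, 0.0], [0.0, -0.0, -1.0]]
contact_force: [-0.7, -1.2, 0.1]
grip_width: 14.1
grasp_force: 60.7
```

```bash
python3 - <<'E'
from h import *
s=state();print(feed(P,np.array([s["tcp_pos"]])),s["contact_force"],s["moment"],s["grip_width"]);snap('w9');caps('w9',95)
E
```

```text
[[ -1.17651897 105.23203039]] [-0.65313543 -1.248872    0.06850302] [-0.20926811 -0.05024857 -0.04671524] 14.14339051470752
8.4 [480.6 121.3  92.3] [[-0.1175, 0.9931, -0.0001], [0.9931, 0.1175, 0.0001], [0.0001, -0.0001, -1.0]] 14.14339051470752
cap [314.  20.] [310, 0, 10, 41, 377] [[ -0.9 197.7]] tool [92.6  0.5 -2.7]
cap [423.  20.] [418, 0, 12, 42, 383] [[ 28.5 197.6]] tool [92.4 29.9 -2.7]
cap [311. 118.] [284, 90, 56, 56, 2413] [[ -1.6 172.5]] tool [67.3 -0.2 -2.7]
cap [309. 230.] [283, 205, 52, 51, 2105] [[ -2.3 139.4]] tool [34.2 -1.1 -2.7]
cap [313. 335.] [292, 313, 42, 45, 1595] [[ -1.2 103.7]] tool [-1.4 -0.  -2.7]
```

View pics/w9.png

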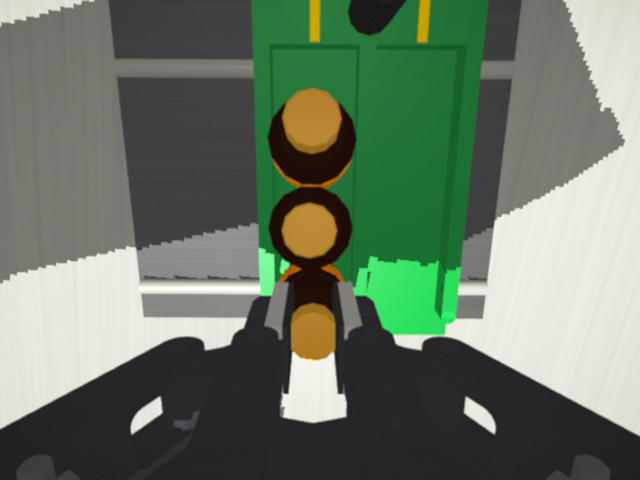

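The picture shows caps 1–3 at (311,118), (309,230) and (313,335), all upright in the near row. I lower 1 mm, release, rise and go to the handle.

>>> {"fn": "step_arm", "kwargs": {"commands": [{"claw":1,"translation":[0,0,1],"dr":[0,0,0]},{"claw":0.75,"translation":[0,0,1],"dr":[0,0,0]},{"claw":0.55,"translation":[0,0,1],"dr":[0,0,0]},{"claw":0.45,"translation":[0,0,1],"dr":[0,0,0]},{"claw":0.45,"translation":[0,0,-30],"dr":[0,0,0]}]}}

```text
time_s: 8.95
tcp_pos: [479.4, 120.8, 120.4]
tool_rot: [[-0.118, 0.993, -0.004], [0.993, 0.118, -0.001], [-0.001, -0.005, -1.0]]
contact_force: [1.5, 0.6, 0.5]
grip_width: 47.0
grasp_force: 0.0
```

>>> {"fn": "step_arm", "kwargs": {"commands": [{"claw":0.3,"translation":[0,0,-40],"dr":[0,0,0]},{"claw":0.3,"translation":[0,0,-80],"dr":[0,0,0]},{"claw":0.3,"translation":[25,12,-80],"dr":[0,0,0]},{"claw":0.3,"translation":[50,23,-80],"dr":[0,0,0]},{"claw":0.3,"translation":[50,23,-80],"dr":[0,0,0]}]}}

```text
time_s: 9.45
tcp_pos: [497.8, 176.6, 202.4]
tool_rot: [[-0.12, 0.993, 0.001], [0.993, 0.12, 0.002], [0.002, 0.001, -1.0]]
contact_force: [-0.0, 0.2, -0.3]
grip_width: 59.7
grasp_force: 0.0
```

```bash
sed -i 's/red\[350:\]=0/red[200:]=0/' h.py; python3 - <<'E'
from h import *
snap('w10');marks('w10');caps('w10',95,420);s=state();print(totool(w(P,[[21.7,213,62]])[0],s),s["contact_force"])
E
```

```text
9.45 [497.8 176.6 202.4] [[-0.1202, 0.9927, 0.0007], [0.9927, 0.1202, 0.0021], [0.0021, 0.0009, -1.0]] 59.706797079291476
tip [np.float64(285.0), np.int64(199)] [[  2.5 170.8]]
yel [277, 121, 7, 33, 225] [[-0.4, 225.4], [-0.6, 203.6]]
yel [341, 121, 7, 34, 216] [[44.0, 225.5], [44.0, 203.1]]
yel [258, 227, 29, 35, 691] [[-5.8, 149.9], [-10.8, 123.5]]
yel [259, 277, 28, 32, 187] [[-5.9, 110.6], [-8.1, 84.9]]
cap [280. 136.] [277, 122, 6, 31, 165] [[  4.3 216.9]] tool [ 60.6 -17.2 107.2]
cap [344. 137.] [341, 122, 6, 31, 166] [[ 39.2 216.6]] tool [ 60.2  17.7 107.2]
cap [272. 237.] [263, 232, 19, 11, 164] [[ -1.  159.9]] tool [  3.7 -22.7 107.2]
cap [277. 301.] [267, 292, 19, 16, 192] [[  1.  119.6]] tool [-36.6 -20.9 107.2]
cap [274. 343.] [261, 332, 25, 22, 427] [[-1.7 91. ]] tool [-65.2 -23.8 107.1]
[ 56.6656408    0.20118364 140.20857391] [-0.39153255 -1.04767354 -0.45474662]
```

```bash
cat >> h.py <<'E'
def bot(n,cam="wrist"):
    K,R,t=load(n)
    for r in silhouettes(cam,"bottle1"):
        v,u=np.nonzero(r["pixels"]);print(round(r["confidence"],2),np.round(r["at"]),[u.min(),u.max(),v.min(),v.max()],len(u))
E
python3 - <<'E'
from h import *
bot('w10');K,R,t=load('w10')
for y in(172,139,104):print(y,proj(K,R,t,w(P,[[-1,y,95],[-1,y,19]])).round().tolist())
im=cv2.imread("pics/w10.png")[200:400,200:400]
cv2.imwrite("pics/w10c.png",cv2.resize(im,None,fx=3,fy=3))
E
```

```text
0.81 [280. 320.] [np.int64(255), np.int64(301), np.int64(287), np.int64(354)] 1980
0.65 [278. 280.] [np.int64(253), np.int64(301), np.int64(245), np.int64(307)] 2114
172 [[272.0, 217.0], [281.0, 195.0]]
139 [[273.0, 271.0], [282.0, 237.0]]
104 [[274.0, 324.0], [283.0, 279.0]]
```

```bash
cat >> h.py <<'E'
def gold(n,z=95,r0=0,r1=430):
    K,R,t=load(n);im=cv2.imread(f"pics/{n}.png");h=cv2.cvtColor(im,cv2.COLOR_BGR2HSV)
    for nm,lo,hi in(("gold",(16,120,100),(27,255,255)),("orange",(7,150,80),(15,255,255))):
        m=cv2.inRange(h,lo,hi);m[:r0]=0;m[r1:]=0
        m=cv2.morphologyEx(m,cv2.MORPH_OPEN,np.ones((3,3)))
        k,l,st,c=cv2.connectedComponentsWithStats(m)
        for i in range(1,k):
            if st[i,4]>60: print(nm,c[i].round(),st[i].tolist(),feed(P,ray2z(K,R,t,[c[i]],z)).round(1).tolist())
E
python3 - <<'E'
from h import *
gold('w10');gold('w9')
im=cv2.imread("pics/w10.png")
for v in range(190,370,6):print(v,im[v,274,::-1],im[v,262,::-1])
E
```

```text
gold [280. 136.] [277, 121, 6, 32, 171] [[4.3, 217.1]]
gold [344. 138.] [341, 122, 6, 32, 172] [[39.1, 216.4]]
gold [286. 206.] [266, 198, 36, 23, 227] [[7.2, 178.3]]
gold [272. 242.] [258, 226, 29, 34, 765] [[-1.4, 156.7]]
gold [296. 255.] [290, 249, 12, 15, 105] [[12.8, 148.7]]
gold [275. 282.] [261, 277, 26, 16, 193] [[-0.0, 131.5]]
gold [297. 297.] [291, 290, 11, 15, 104] [[12.9, 121.9]]
gold [276. 330.] [262, 324, 26, 16, 236] [[-0.3, 99.9]]
gold [314.  20.] [310, 0, 10, 42, 386] [[-0.9, 197.8]]
gold [423.  20.] [417, 0, 13, 42, 410] [[28.4, 197.6]]
gold [312. 120.] [282, 88, 60, 66, 3002] [[-1.6, 171.7]]
gold [328. 184.] [321, 180, 14, 8, 63] [[3.2, 153.6]]
gold [309. 230.] [282, 203, 55, 55, 2383] [[-2.3, 139.4]]
gold [292. 270.] [286, 266, 13, 9, 61] [[-7.5, 126.3]]
gold [333. 272.] [323, 266, 20, 15, 113] [[5.2, 125.9]]
gold [313. 332.] [291, 303, 45, 58, 2185] [[-1.1, 105.0]]
190 [ 35 115  55] [ 33 115  52]
196 [ 30 107  48] [ 30 114  51]
202 [176  94   0] [ 25 112  50]
208 [33 16 11] [155  88   5]
214 [31 15  6] [28 16  9]
220 [32 19 11] [32 14  6]
226 [120  84  25] [33 12  4]
232 [173 125  40] [141 100  29]
238 [173 123  38] [171 122  36]
244 [170 122  32] [171 123  35]
250 [171 121  35] [171 120  34]
256 [153 108  32] [214 120  16]
262 [42 23 12] [42 21 14]
268 [40 20 13] [45 19 10]
274 [30 11 10] [49 22 13]
280 [153 109  29] [57 30 12]
286 [255 253 129] [217 151  47]
292 [255 252 119] [255 253 132]
298 [255 251 109] [255 252 121]
304 [255 249  98] [165 112  33]
310 [37 15  6] [41 20 14]
316 [39 23 19] [44 19  9]
322 [56 34 10] [49 21 10]
328 [155 110  33] [53 26 12]
334 [255 250 108] [133  95  46]
340 [255 248  97] [255 247  95]
346 [255 245  85] [255 244  90]
352 [255 242  71] [123 121 116]
358 [245 245 239] [125 125 119]
364 [244 245 237] [125 123 117]
```

Caps 1–3 now read as standing at about y 152, 122 and 92, so they leaned while dragged and settled upright after release. I grip the handle.

>>> {"fn": "step_arm", "kwargs": {"commands": [{"claw":0.3,"translation":[30,0,20],"dr":[0,0,0.4]},{"claw":0.3,"translation":[56,0,50],"dr":[0,0,0.4]},{"claw":0.3,"translation":[56,0,90],"dr":[0,0,0.4]},{"claw":0.3,"translation":[56,0,125],"dr":[0,0,0.4]},{"claw":0.3,"translation":[56,0,138],"dr":[0,0,0.4]}]}}

```text
time_s: 10.05
tcp_pos: [489.9, 227.7, 61.8]
tool_rot: [[-0.11, 0.994, -0.003], [0.994, 0.11, -0.002], [-0.002, -0.004, -1.0]]
contact_force: [0.9, 0.3, 0.5]
grip_width: 59.7
grasp_force: 0.0
```

>>> {"fn": "step_arm", "kwargs": {"commands": [{"claw":0.6,"translation":[0,0,0],"dr":[0,0,0]},{"claw":0.75,"translation":[0,0,0],"dr":[0,0,0]},{"claw":1,"translation":[0,0,0],"dr":[0,0,0]},{"claw":1,"translation":[0,0,0],"dr":[0,0,0]},{"claw":1,"translation":[0,0,0],"dr":[0,0,0]}]}}

```text
time_s: 10.55
tcp_pos: [491.8, 229.1, 66.1]
tool_rot: [[-0.11, 0.994, 0.002], [0.994, 0.11, 0.001], [0.001, 0.002, -1.0]]
contact_force: [-0.3, -1.9, 9.1]
grip_width: 16.1
grasp_force: 58.3
```

```bash
sed -i 's/red\[200:\]=0/red[260:]=0/' h.py; python3 - <<'E'
from h import *
snap('w11');marks('w11');s=state();print(feed(P,np.array([s["tcp_pos"]])),s["contact_force"])
E
```

```text
10.55 [491.8 229.1  66.1] [[-0.1098, 0.9939, 0.0023], [0.994, 0.1098, 0.001], [0.0007, 0.0024, -1.0]] 16.11769828557141
tip [np.float64(255.5), np.int64(246)] [[ -0.5 228.9]]
yel [361, 253, 12, 44, 455] [[44.8, 225.6], [44.8, 206.8]]
yel [253, 254, 12, 43, 451] [[0.2, 225.5], [0.1, 207.1]]
[[ 22.38500199 210.99354774]] [-0.34175317 -2.15421063  9.31804059]
```

>>> {"fn": "step_arm", "kwargs": {"commands": [{"claw":1,"translation":[0,-1,0],"dr":[0,0,0]},{"claw":1,"translation":[0,-4,0],"dr":[0,0,0]},{"claw":1,"translation":[0,-8,0],"dr":[0,0,0]},{"claw":1,"translation":[0,-12,0],"dr":[0,0,0]},{"claw":1,"translation":[0,-16,0],"dr":[0,0,0]}]}}

```text
time_s: 11.1
tcp_pos: [476.1, 227.3, 66.1]
tool_rot: [[-0.11, 0.994, 0.003], [0.994, 0.11, 0.001], [0.001, 0.003, -1.0]]
contact_force: [1.7, -1.7, 8.6]
grip_width: 15.8
grasp_force: 58.5
```

>>> {"fn": "step_arm", "kwargs": {"commands": [{"claw":1,"translation":[0,-4,0],"dr":[0,0,0]},{"claw":1,"translation":[0,-8,0],"dr":[0,0,0]},{"claw":1,"translation":[0,-12,0],"dr":[0,0,0]},{"claw":1,"translation":[0,-16,0],"dr":[0,0,0]},{"claw":1,"translation":[0,-20,0],"dr":[0,0,0]}]}}

```text
time_s: 11.6
tcp_pos: [456.3, 225.0, 66.0]
tool_rot: [[-0.11, 0.994, 0.003], [0.994, 0.11, 0.001], [0.001, 0.003, -1.0]]
contact_force: [1.9, -2.9, 10.1]
grip_width: 16.6
grasp_force: 58.5
```

>>> {"fn": "step_arm", "kwargs": {"commands": [{"claw":1,"translation":[0,-4,0],"dr":[0,0,0]},{"claw":1,"translation":[0,-7,0],"dr":[0,0,0]},{"claw":1,"translation":[0,-9,0],"dr":[0,0,0]},{"claw":1,"translation":[0,-9.4,0],"dr":[0,0,0]},{"claw":1,"translation":[0,-9.4,0],"dr":[0,0,0]}]}}

```text
time_s: 12.1
tcp_pos: [446.9, 224.0, 66.0]
tool_rot: [[-0.11, 0.994, 0.003], [0.994, 0.11, 0.001], [0.001, 0.003, -1.0]]
contact_force: [0.6, -3.2, 12.5]
grip_width: 16.1
grasp_force: 58.9
```

```bash
python3 - <<'E'
from h import *
snap('w12');marks('w12');s=state();print(feed(P,np.array([s["tcp_pos"]])),s["contact_force"])
E
```

```text
12.1 [446.9 224.   66. ] [[-0.1097, 0.994, 0.0027], [0.994, 0.1097, 0.001], [0.0007, 0.0028, -1.0]] 16.14002289561959
tip [np.float64(367.5), np.int64(246)] [[ -0.5 228.7]]
yel [361, 253, 12, 44, 454] [[-0.5, 225.7], [-0.5, 206.9]]
yel [253, 254, 12, 43, 451] [[-45.0, 225.6], [-45.2, 207.2]]
[[-22.8679813  211.11180102]] [-0.17840813 -2.29401353 12.69226364]
```

>>> {"fn": "step_arm", "kwargs": {"commands": [{"claw":0.5,"translation":[0,0,0],"dr":[0,0,0]},{"claw":0.3,"translation":[0,0,0],"dr":[0,0,0]},{"claw":0.3,"translation":[0,0,-25],"dr":[0,0,0]},{"claw":0.3,"translation":[0,0,-70],"dr":[0,0,0]},{"claw":0.3,"translation":[-10,0,-108],"dr":[0,0,0]}]}}

```text
time_s: 12.65
tcp_pos: [446.6, 214.9, 174.4]
tool_rot: [[-0.112, 0.994, 0.0], [0.994, 0.112, 0.001], [0.001, 0.0, -1.0]]
contact_force: [0.6, -0.3, -0.0]
grip_width: 59.8
grasp_force: 0.0
```

>>> {"fn": "step_arm", "kwargs": {"commands": [{"claw":0.3,"translation":[-45,4,0],"dr":[0,0,0]},{"claw":0.3,"translation":[-90,8,0],"dr":[0,0,0]},{"claw":0.3,"translation":[-135,11,0],"dr":[0,0,0]},{"claw":0.3,"translation":[-180,14,0],"dr":[0,0,0]},{"claw":0.3,"translation":[-225,17,0],"dr":[0,0,0]}]}}

```text
time_s: 13.15
tcp_pos: [488.8, -9.5, 172.8]
tool_rot: [[-0.11, 0.994, 0.001], [0.994, 0.11, 0.0], [0.0, 0.001, -1.0]]
contact_force: [0.1, 0.5, -0.2]
grip_width: 59.7
grasp_force: 0.0
```

>>> {"fn": "step_arm", "kwargs": {"commands": [{"claw":0.4,"translation":[-45,2,0],"dr":[0,0,0]},{"claw":0.4,"translation":[-80,4,0],"dr":[0,0,0]},{"claw":0.4,"translation":[-106,6,0],"dr":[0,0,0]},{"claw":0.4,"translation":[-106,6,0],"dr":[0,0,0]},{"claw":0.4,"translation":[-106,6,0],"dr":[0,0,0]}]}}

```text
time_s: 13.65
tcp_pos: [506.3, -112.4, 172.5]
tool_rot: [[-0.11, 0.994, 0.0], [0.994, 0.11, 0.0], [0.0, 0.0, -1.0]]
contact_force: [-0.6, 0.3, 0.3]
grip_width: 51.2
grasp_force: 0.0
```

```bash
python3 - <<'E'
from h import *
snap('w13');caps('w13');gold('w13');s=state();print(feed(P,np.array([s["tcp_pos"]])))
E
```

```text
13.65 [ 506.3 -112.4  172.5] [[-0.1095, 0.994, 0.0002], [0.994, 0.1095, 0.0004], [0.0003, 0.0003, -1.0]] 51.241858318906004
cap [315. 286.] [299, 271, 32, 30, 729] [[  -1.1 -146.3]] tool [-17.2   1.2  76.5]
cap [315. 343.] [301, 331, 29, 26, 619] [[  -1.5 -179.7]] tool [-50.6   1.   76.5]
gold [315. 152.] [298, 135, 34, 35, 961] [[-1.1, -77.7]]
gold [315. 220.] [299, 202, 33, 38, 976] [[-1.3, -111.4]]
gold [315. 284.] [293, 265, 43, 37, 977] [[-1.3, -145.5]]
gold [315. 339.] [300, 322, 30, 36, 883] [[-1.5, -177.9]]
[[  -2.30525235 -129.15714502]]
```

>>> {"fn": "step_arm", "kwargs": {"commands": [{"claw":0.4,"translation":[-17,1,20],"dr":[0,0,0]},{"claw":0.4,"translation":[-17,1,45],"dr":[0,0,0]},{"claw":0.4,"translation":[-17,1,68],"dr":[0,0,0]},{"claw":0.4,"translation":[-17,1,83],"dr":[0,0,0]},{"claw":0.4,"translation":[-17,1,83],"dr":[0,0,0]}]}}

```text
time_s: 14.2
tcp_pos: [508.6, -127.8, 88.1]
tool_rot: [[-0.112, 0.994, -0.002], [0.994, 0.112, 0.001], [0.001, -0.002, -1.0]]
contact_force: [-0.6, -0.3, 0.5]
grip_width: 51.1
grasp_force: 0.0
```

```bash
python3 - <<'E'
from h import *
snap('w14');gold('w14');s=state();print(feed(P,np.array([s["tcp_pos"]])))
E
```

```text
14.2 [ 508.6 -127.8   88.1] [[-0.1121, 0.9937, -0.0024], [0.9937, 0.1121, 0.0009], [0.0012, -0.0023, -1.0]] 51.098747247522354
gold [314. 115.] [284, 84, 62, 64, 3027] [[-1.1, -77.7]]
gold [316. 167.] [295, 163, 43, 12, 222] [[-0.8, -91.9]]
gold [314. 235.] [281, 202, 67, 68, 2982] [[-1.2, -111.7]]
gold [314. 334.] [281, 303, 67, 62, 2828] [[-1.4, -144.1]]
gold [314. 407.] [291, 390, 47, 34, 1196] [[-1.5, -171.3]]
[[  -1.41651487 -145.72816242]]
```

Aligned. Close on bottle 6.

>>> {"fn": "step_arm", "kwargs": {"commands": [{"claw":0.6,"translation":[0,0,0],"dr":[0,0,0]},{"claw":0.75,"translation":[0,0,0],"dr":[0,0,0]},{"claw":1,"translation":[0,0,0],"dr":[0,0,0]},{"claw":1,"translation":[0,0,0],"dr":[0,0,0]},{"claw":1,"translation":[0,0,0],"dr":[0,0,0]}]}}

```text
time_s: 14.75
tcp_pos: [509.6, -129.2, 90.3]
tool_rot: [[-0.11, 0.994, 0.001], [0.994, 0.11, -0.0], [-0.0, 0.001, -1.0]]
contact_force: [-2.3, 0.5, 10.1]
grip_width: 14.4
grasp_force: 58.3
```

>>> {"fn": "step_arm", "kwargs": {"commands": [{"claw":1,"translation":[3,0,0],"dr":[0,0,0]},{"claw":1,"translation":[8,0,0],"dr":[0,0,0]},{"claw":1,"translation":[16,0,0],"dr":[0,0,0]},{"claw":1,"translation":[25,0,0],"dr":[0,0,0]},{"claw":1,"translation":[34,0,0],"dr":[0,0,0]}]}}

```text
time_s: 15.25
tcp_pos: [506.0, -96.0, 90.2]
tool_rot: [[-0.109, 0.994, 0.002], [0.994, 0.109, -0.001], [-0.001, 0.002, -1.0]]
contact_force: [0.4, -4.9, 7.7]
grip_width: 14.3
grasp_force: 60.2
```

>>> {"fn": "step_arm", "kwargs": {"commands": [{"claw":1,"translation":[9,0,0],"dr":[0,0,0]},{"claw":1,"translation":[18,0,0],"dr":[0,0,0]},{"claw":1,"translation":[27,0,0],"dr":[0,0,0]},{"claw":1,"translation":[36,0,0],"dr":[0,0,0]},{"claw":1,"translation":[45,0,0],"dr":[0,0,0]}]}}

```text
time_s: 15.75
tcp_pos: [501.0, -51.2, 90.2]
tool_rot: [[-0.109, 0.994, 0.002], [0.994, 0.109, -0.001], [-0.001, 0.002, -1.0]]
contact_force: [0.4, -6.2, 7.4]
grip_width: 14.4
grasp_force: 60.2
```

```bash
cat >> h.py <<'E'
def rep(n):
    snap(n);gold(n);s=state();print(feed(P,np.array([s["tcp_pos"]])),np.round(s["contact_force"],1),np.round(s["moment"],2),s["grip_width"])
E
python3 -c "
from h import *
rep('w15')"
```

```text
15.75 [501.  -51.2  90.2] [[-0.1095, 0.994, 0.0017], [0.994, 0.1095, -0.0012], [-0.0014, 0.0016, -1.0]] 14.386253577458096
gold [309. 130.] [279, 98, 61, 65, 3076] [[-1.2, -4.5]]
gold [309. 241.] [281, 213, 57, 56, 2469] [[-1.4, -37.0]]
gold [313. 332.] [290, 304, 46, 57, 2195] [[-0.7, -67.7]]
[[ -0.56679358 -66.71599024]] [ 0.8 -0.9  8.5] [-0.97  0.01  0.  ] 14.019110701226674
```

>>> {"fn": "step_arm", "kwargs": {"commands": [{"claw":1,"translation":[4,0,-1],"dr":[0,0,0]},{"claw":1,"translation":[12,0,-1],"dr":[0,0,0]},{"claw":1,"translation":[21,0,-1],"dr":[0,0,0]},{"claw":1,"translation":[30,0,-1],"dr":[0,0,0]},{"claw":1,"translation":[39,0,-1],"dr":[0,0,0]}]}}

```text
time_s: 16.3
tcp_pos: [496.2, -11.2, 90.5]
tool_rot: [[-0.11, 0.994, 0.0], [0.994, 0.11, -0.0], [-0.0, 0.0, -1.0]]
contact_force: [0.6, -4.1, 5.2]
grip_width: 14.4
grasp_force: 59.9
```

>>> {"fn": "step_arm", "kwargs": {"commands": [{"claw":1,"translation":[9,0,0],"dr":[0,0,0]},{"claw":1,"translation":[18,0,0],"dr":[0,0,0]},{"claw":1,"translation":[27,0,0],"dr":[0,0,0]},{"claw":1,"translation":[36,0,0],"dr":[0,0,0]},{"claw":1,"translation":[45,0,0],"dr":[0,0,0]}]}}

```text
time_s: 16.8
tcp_pos: [491.2, 33.5, 90.4]
tool_rot: [[-0.11, 0.994, 0.0], [0.994, 0.11, -0.0], [-0.0, 0.0, -1.0]]
contact_force: [-0.3, -3.1, 5.8]
grip_width: 14.4
grasp_force: 59.9
```

```bash
python3 -c "
from h import *
rep('w16')"
```

```text
16.8 [491.2  33.5  90.4] [[-0.1104, 0.9939, 0.0001], [0.9939, 0.1104, -0.0002], [-0.0002, 0.0001, -1.0]] 14.43425566735644
gold [152.   3.] [134, 0, 36, 8, 204] [[-42.3, 113.2]]
gold [223.  37.] [196, 0, 44, 63, 1018] [[-24.2, 104.9]]
gold [153.  93.] [118, 62, 71, 63, 3542] [[-44.4, 90.7]]
gold [231. 108.] [208, 66, 35, 78, 766] [[-23.1, 86.8]]
gold [307. 126.] [277, 93, 60, 66, 3065] [[-1.9, 81.9]]
gold [308. 236.] [280, 208, 57, 57, 2478] [[-1.8, 49.5]]
gold [313. 332.] [290, 304, 46, 57, 2219] [[-0.7, 17.5]]
[[-0.68136843 18.50167552]] [-0.2  0.2  4.2] [-0.68 -0.03  0.02] 14.621945934119093
```

>>> {"fn": "step_arm", "kwargs": {"commands": [{"claw":1,"translation":[4,0,0],"dr":[0,0,0]},{"claw":1,"translation":[11,0,0],"dr":[0,0,0]},{"claw":1,"translation":[19,0,0],"dr":[0,0,0]},{"claw":1,"translation":[27,0,0],"dr":[0,0,0]},{"claw":1,"translation":[35,0,0],"dr":[0,0,0]}]}}

```text
time_s: 17.35
tcp_pos: [487.3, 68.2, 90.3]
tool_rot: [[-0.11, 0.994, -0.0], [0.994, 0.11, -0.0], [-0.0, -0.0, -1.0]]
contact_force: [0.3, -3.1, 5.6]
grip_width: 14.8
grasp_force: 60.0
```

>>> {"fn": "step_arm", "kwargs": {"commands": [{"claw":1,"translation":[8,0,0],"dr":[0,0,0]},{"claw":1,"translation":[16,0,0],"dr":[0,0,0]},{"claw":1,"translation":[24,0,0],"dr":[0,0,0]},{"claw":1,"translation":[31,0,0],"dr":[0,0,0]},{"claw":1,"translation":[37,0,0],"dr":[0,0,0]}]}}

```text
time_s: 17.85
tcp_pos: [483.1, 105.2, 90.2]
tool_rot: [[-0.111, 0.994, -0.0], [0.994, 0.111, 0.0], [0.0, -0.0, -1.0]]
contact_force: [-0.1, -0.1, -1.4]
grip_width: 14.5
grasp_force: 59.5
```

```bash
python3 -c "
from h import *
rep('w17')"
```

```text
17.85 [483.1 105.2  90.2] [[-0.1107, 0.9939, -0.0003], [0.9939, 0.1107, 0.0003], [0.0003, -0.0003, -1.0]] 14.496749263045562
gold [231. 153.] [202, 82, 45, 139, 1531] [[-23.4, 146.5]]
gold [301. 118.] [270, 86, 61, 66, 3097] [[-3.4, 155.9]]
gold [156. 120.] [121, 89, 70, 62, 3389] [[-44.1, 155.8]]
gold [323. 180.] [317, 175, 14, 10, 65] [[3.0, 138.8]]
gold [166. 227.] [134, 198, 64, 59, 2878] [[-44.3, 124.7]]
gold [306. 230.] [278, 202, 56, 56, 2465] [[-2.3, 123.8]]
gold [236. 254.] [216, 234, 35, 48, 727] [[-23.7, 116.2]]
gold [333. 268.] [324, 263, 18, 13, 118] [[5.9, 111.4]]
gold [288. 272.] [280, 266, 17, 14, 91] [[-8.1, 110.4]]
gold [179. 315.] [148, 292, 58, 48, 1926] [[-43.0, 95.9]]
gold [313. 332.] [290, 303, 46, 58, 2276] [[-0.5, 89.9]]
[[-0.44718001 89.91900943]] [-0.6  2.  -0.4] [ 0.07  0.03 -0.  ] 14.335918159408916
```

View pics/w17.png

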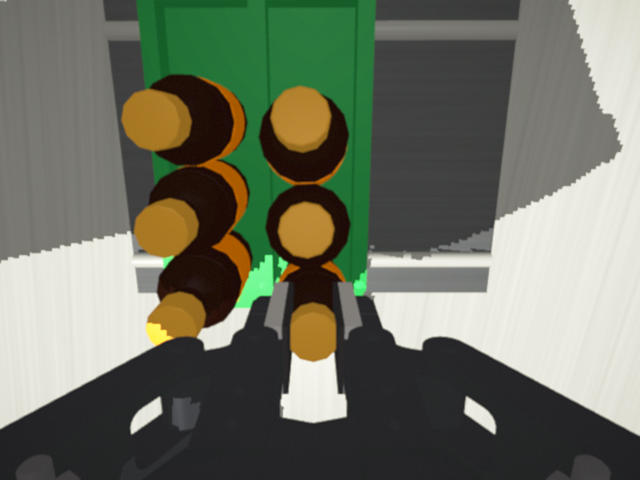

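Caps 1–3 are upright on the left, and 4–6 are at (301,118), (306,230) and (313,332), leaning slightly forward as before. I push 14 mm further, lower 1 mm and release as before.

>>> {"fn": "step_arm", "kwargs": {"commands": [{"claw":1,"translation":[4,0,0],"dr":[0,0,0]},{"claw":1,"translation":[9,0,0],"dr":[0,0,0]},{"claw":1,"translation":[13,0,0],"dr":[0,0,0]},{"claw":1,"translation":[15,0,0],"dr":[0,0,0]},{"claw":1,"translation":[15,0,1],"dr":[0,0,0]}]}}

```text
time_s: 18.4
tcp_pos: [481.7, 119.6, 89.4]
tool_rot: [[-0.111, 0.994, 0.0], [0.994, 0.111, 0.0], [0.0, 0.0, -1.0]]
contact_force: [-0.3, -1.4, 6.7]
grip_width: 14.5
grasp_force: 60.1
```

>>> {"fn": "step_arm", "kwargs": {"commands": [{"claw":1,"translation":[0,0,0],"dr":[0,0,0]},{"claw":0.75,"translation":[0,0,0],"dr":[0,0,0]},{"claw":0.6,"translation":[0,0,0],"dr":[0,0,0]},{"claw":0.55,"translation":[0,0,0],"dr":[0,0,0]},{"claw":0.55,"translation":[0,0,-20],"dr":[0,0,0]}]}}

```text
time_s: 18.9
tcp_pos: [480.9, 119.2, 108.1]
tool_rot: [[-0.11, 0.994, -0.003], [0.994, 0.11, -0.001], [-0.0, -0.003, -1.0]]
contact_force: [-0.4, 0.3, 1.1]
grip_width: 38.2
grasp_force: 0.0
```

>>> {"fn": "step_arm", "kwargs": {"commands": [{"claw":0.55,"translation":[0,0,-40],"dr":[0,0,0]},{"claw":0.5,"translation":[0,0,-80],"dr":[0,0,0]},{"claw":0.5,"translation":[-30,-8,-100],"dr":[0,0,0]},{"claw":0.5,"translation":[-60,-10,-100],"dr":[0,0,0]},{"claw":0.5,"translation":[-60,-10,-100],"dr":[0,0,0]}]}}

```text
time_s: 19.4
tcp_pos: [478.5, 54.9, 209.8]
tool_rot: [[-0.106, 0.994, 0.001], [0.994, 0.106, -0.002], [-0.002, 0.001, -1.0]]
contact_force: [0.7, 2.6, -0.3]
grip_width: 42.7
grasp_force: 0.0
```

```bash
python3 - <<'E'
from h import *
rep('w18');K,R,t=load('w18')
bot('w18')
for x in(-44.5,-1):
  for y in(155,124,92):print(x,y,proj(K,R,t,w(P,[[x,y,95],[x,y+16,22],[x,y,65]])).round().tolist())
im=cv2.imread("pics/w18.png")
E
```

```text
19.4 [478.5  54.9 209.8] [[-0.1057, 0.9944, 0.0008], [0.9944, 0.1057, -0.0016], [-0.0017, 0.0006, -1.0]] 42.65483323869037
gold [324.  23.] [309, 5, 32, 38, 956] [[-3.3, 155.5]]
gold [245.  26.] [229, 8, 33, 38, 969] [[-45.0, 154.6]]
gold [274.  60.] [264, 49, 18, 20, 121] [[-30.6, 137.8]]
gold [327.  87.] [312, 71, 31, 33, 792] [[-2.0, 123.9]]
gold [248.  90.] [232, 74, 32, 32, 829] [[-45.5, 122.9]]
gold [279. 106.] [271, 95, 14, 23, 91] [[-28.5, 114.1]]
gold [329. 147.] [315, 132, 29, 30, 703] [[-1.0, 91.8]]
gold [251. 149.] [236, 134, 31, 31, 743] [[-45.5, 91.0]]
[[-10.67605326  41.58805288]] [-0.8  0.7 -0.4] [-0.04  0.02  0.  ] 42.23116600554227
0.95 [258. 143.] [np.int64(231), np.int64(284), np.int64(120), np.int64(170)] 2107
0.94 [327.  90.] [np.int64(300), np.int64(350), np.int64(64), np.int64(118)] 2165
0.89 [256.  35.] [np.int64(226), np.int64(283), np.int64(7), np.int64(69)] 2825
0.79 [321.  35.] [np.int64(297), np.int64(349), np.int64(5), np.int64(66)] 2613
0.76 [329. 141.] [np.int64(302), np.int64(351), np.int64(118), np.int64(169)] 2002
0.68 [256.  94.] [np.int64(229), np.int64(284), np.int64(66), np.int64(119)] 2344
-44.5 155 [[246.0, 25.0], [261.0, 24.0], [254.0, 37.0]]
-44.5 124 [[249.0, 88.0], [263.0, 72.0], [256.0, 91.0]]
-44.5 92 [[252.0, 147.0], [265.0, 119.0], [259.0, 144.0]]
-1 155 [[329.0, 24.0], [325.0, 23.0], [327.0, 36.0]]
-1 124 [[329.0, 87.0], [325.0, 71.0], [327.0, 91.0]]
-1 92 [[329.0, 146.0], [325.0, 118.0], [327.0, 144.0]]
```

```bash
python3 - <<'E'
from h import *
for c in("side","top"):
    d=capture(c);K,R,t=[np.array(d[k]) for k in("intrinsics","R","t")]
    print(c,"b7 exp",proj(K,R,t,w(P,[[-1.5,-179.7,20],[-1.5,-179.7,96]])).round(1).tolist())
    for n in("bottle1","label_roll","red_jar","empty_bottle"):
        for r in silhouettes(c,n):
            v,u=np.nonzero(r["pixels"]);print(n,round(r["confidence"],2),np.round(r["at"]),[int(q) for q in(u.min(),u.max(),v.min(),v.max())])
E
```

```text
side b7 exp [[348.4, 297.8], [350.0, 270.9]]
bottle1 0.72 [240. 250.] [233, 243, 234, 261]
bottle1 0.71 [349. 284.] [342, 356, 269, 299]
bottle1 0.68 [259. 249.] [254, 267, 231, 259]
bottle1 0.64 [251. 256.] [242, 255, 238, 267]
bottle1 0.54 [230. 239.] [224, 234, 229, 256]
bottle1 0.46 [240. 229.] [238, 246, 223, 238]
bottle1 0.45 [250. 235.] [246, 256, 225, 246]
label_roll 0.86 [458. 399.] [430, 488, 369, 425]
red_jar 0.56 [207. 190.] [192, 221, 166, 212]
empty_bottle 0.56 [227. 254.] [206, 275, 225, 273]
top b7 exp [[381.3, 276.5], [384.0, 273.4]]
bottle1 0.73 [172. 262.] [157, 195, 249, 280]
bottle1 0.46 [274. 294.] [266, 277, 287, 297]
label_roll 0.82 [492. 290.] [473, 509, 280, 313]
red_jar 0.85 [176. 261.] [158, 195, 249, 280]
red_jar 0.41 [262. 299.] [250, 285, 284, 315]
empty_bottle 0.74 [345. 203.] [337, 355, 189, 216]
```

All six are upright in the tray, bottle 7 stands on the lane, and the bystanders are where they were.

```bash
python3 -c "
from rig import *
print(sign_off())"
```

```text
the job is handed in; nothing more can be done
None
```

The job is handed in: bottles 1–3 stand in the tray's near row, 4–6 in its far row after the tray was stepped across, bottle 7 still stands on the lane, and the label roll, red jar and empty bottle were not touched.

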